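Put each game cartridge away in the tray that fits it

ROBOT

A 7-joint arm with a two-finger parallel gripper is mounted at the origin on the work surface. World frame = base frame: x ahead of the robot, y to its left, z up, the work surface at z = 0. Lengths are in m, angles in rad, forces in N, time in s.
With the tool pointing down it reaches from about 0.4 to 0.85 m from the base axis. Payload 10.4 kg.
Tool frame: the origin (TCP) lies midway between the tips of the shut fingers; the grasp point (between the pads) lies 19 mm behind it (bot.hold_point_z is the distance from the TCP to the grasp point, in m); z points along the fingers, y is the line along which they close (so a half turn about z gives the same grasp; the last joint's range is limited). The gripper opens to 87 mm and grips with 3 to 60 N. Pads are 19 mm wide; open, the fingers measure 117 mm over their backs; the gripper's body (75 mm by 190 mm) begins 51 mm behind the grasp point.
Start: joints at [1.143, 0.332, -0.065, 1.46, 0.022, 1.35, -0.088], TCP at [0.246, -0.575, 0.223] pointing down, gripper open.
Joint ranges: [-2.6, 2.6], [-0.5, 2.12], [-1.47, 1.34], [0.16, 2.42], [-1.27, 4.41], [0.06, 2.06], [-2.6, 2.6]. Speed limits (rad/s): [2.22, 2.22, 2.79, 2.79, 3.14, 3.14, 3.14].

INTERFACE

Orientations are given as a rotation vector (axis times angle).
In Python, from rig import status, eyes, bot gives the robot as it stands.
- The arm moves only by the tool arm_command, never from a script. Its argument "targets" is a list of rows, each an object with "travel": the shift along the world's x, y, z scaled (see below), a list of three; "roll": the turn about the world's z scaled (see below). A call has 1 to 20 rows; each row shifts and turns the commanded pose from where the row before left it; what a row does not reach is not made up. The controller multiplies each number of a shift by 0.2 m and each number of a turn by 0.5 rad. A row lasts 1/8 s, in which the tool goes at most 62.5 mm and 10.7 degrees, less where a joint would pass 70% of its speed; a pose out of reach is approached as far as the arm can. A call with a number of a shift or a turn outside -1 to 1 is refused whole. A call with a gripper value outside its range is refused whole. "claw" is the opening, from 0 (shut) to 1 (fully open), set as the call begins (left out, the last holds). The fingers move at their own pace and stop on an object; "newtons" is the grip in N (left out, the last holds). Time passes only in rows, so rows that do not move let the fingers close. It gives the time, the measured TCP pose, the force, the opening and the grip force at its end, in the units of the state.
- status.get_obs(): the state, without advancing time (a new reading comes with each control period).
- eyes.read_camera(name): name is "side" or "top"; returns the picture (400x640x3 uint8, red, green, blue); there is no depth.
- eyes.calibration(name): a dict with "fov_y" (degrees; the focal length in pixels is half the picture's height over the tangent of half this angle, whatever the lens; pixels are square), "cx", "cy" (the principal point, pixels), "R" (3x3) and "t" (3): a world point X has camera coordinates R X + t. Camera axes: x right, y down, z forward; pixel columns grow to the right and rows downward; lengths in m; the calibration is good to about 2 mm. A picture is of the moment at which its call begins. calibration takes no time and is no camera call.
- bot.close_job(): hands the job in; it is judged then, once.
The state is a dict: "time_s": time; "joint_pos": joint angles; "dq": joint speeds; "joint_efforts": joint torques, N m; "position": TCP position; "tool_rot": TCP orientation; "contact_force": force on the tool from outside, world axes, zero at the start; "ft_torque": the same for the moment, N m; "opening": finger opening in m; "finger_force": force on a finger pad.
Only numpy, scipy, OpenCV 4.12 (cv2) and the standard library are available. Lean on these libraries where they do the work, as an engineer would, in place of code of your own. Each camera call takes 0.05 s, during which the arm holds its last target. There are 200 camera calls.

TASK

Put the four game cartridges away: lay each one, label up, flat inside the recess of the grey tray that matches its outline, so that it sits fully down within the lip (a cartridge in a larger tray is wrong). Leave the overturned mug and the figurine where they stand, and let go of everything.

Things in the scene. Friction and masses are not known exactly. Their poses are not given: they have to be found in the camera images.
- wide_cartridge (a point): Centre (half-way up, 11 mm above its underside) of a loose dark-grey plastic game cartridge, the largest: long and wide: 100 x 58 x 22 mm (own x, y, z), lying flat, a blank paper label and small ridges on its top. x runs along the 100 mm side, y across the 58 mm side, z up. 35 to 95 g.
- narrow_cartridge (a point): Centre (half-way up, 11 mm above its underside) of a loose dark-grey plastic game cartridge, long but narrow: 100 x 34 x 22 mm (own x, y, z), lying flat, a blank paper label and small ridges on its top. x runs along the 100 mm side, y across the 34 mm side, z up. 35 to 95 g.
- square_cartridge (a point): Centre (half-way up, 11 mm above its underside) of a loose dark-grey plastic game cartridge, square: 58 x 58 x 22 mm (own x, y, z), lying flat, a blank paper label and small ridges on its top. x runs along the 58 mm side, y across the 58 mm side, z up. 35 to 95 g.
- small_cartridge (a point): Centre (half-way up, 11 mm above its underside) of a loose dark-grey plastic game cartridge, the smallest: short and narrow: 46 x 34 x 22 mm (own x, y, z), lying flat, a blank paper label and small ridges on its top. x runs along the 46 mm side, y across the 34 mm side, z up. 35 to 95 g.
- tray_wide: Grey tray (light-grey lip, darker recess floor) for the wide cartridge, fixed to the desk: a shallow recess 118 x 76 mm inside (own x, y), 9 mm larger all round than its cartridge, floor 2 mm above the desk, lip 4 mm wide all round with its top 6 mm above the desk (126 x 84 mm outside). Origin at the centre of its underside, on the desk; x along the 118 mm side, z up.
- tray_narrow: Grey tray (light-grey lip, darker recess floor) for the narrow cartridge, fixed to the desk: a shallow recess 118 x 52 mm inside (own x, y), 9 mm larger all round than its cartridge, floor 2 mm above the desk, lip 4 mm wide all round with its top 6 mm above the desk (126 x 60 mm outside). Origin at the centre of its underside, on the desk; x along the 118 mm side, z up.
- tray_square: Grey tray (light-grey lip, darker recess floor) for the square cartridge, fixed to the desk: a shallow recess 76 x 76 mm inside (own x, y), 9 mm larger all round than its cartridge, floor 2 mm above the desk, lip 4 mm wide all round with its top 6 mm above the desk (84 x 84 mm outside). Origin at the centre of its underside, on the desk; x along the 76 mm side, z up.
- tray_small: Grey tray (light-grey lip, darker recess floor) for the small cartridge, fixed to the desk: a shallow recess 64 x 52 mm inside (own x, y), 9 mm larger all round than its cartridge, floor 2 mm above the desk, lip 4 mm wide all round with its top 6 mm above the desk (72 x 60 mm outside). Origin at the centre of its underside, on the desk; x along the 64 mm side, z up.
- mug: Red ceramic mug turned over, mouth down on the desk, 80 mm across, 88 mm high, handle to its own +y reaching 69 mm from the axis. Loose; not to be moved. Origin at the centre of its underside.
- figurine: Small white acrylic figurine with two ears on a round base 52 mm across, 76 mm high. Loose; not to be moved. Origin at the centre of its underside.

How it is judged:
At the end, for the whole second after the job is handed in: Each of the four cartridges lies at rest, label up, in the recess of its own tray: centre within 12 mm of the tray's centre along each tray axis, tilt below 0.06 rad, its centre 10 to 14.6 mm above the tray's underside (13 mm when fully down, none of it up on the lip) (x of wide_cartridge in the frame of tray_wide between -0.012 and 0.012 m and y of wide_cartridge in the frame of tray_wide between -0.012 and 0.012 m and z of wide_cartridge in the frame of tray_wide between 0.01 and 0.0146 m and angle between each of wide_cartridge, narrow_cartridge, square_cartridge, small_cartridge's own z axis and vertical below 0.06 rad and linear speed of each of cart_wide, cart_narrow, cart_square, cart_small below 0.02 m/s and x of narrow_cartridge in the frame of tray_narrow between -0.012 and 0.012 m and y of narrow_cartridge in the frame of tray_narrow between -0.012 and 0.012 m and z of narrow_cartridge in the frame of tray_narrow between 0.01 and 0.0146 m and x of square_cartridge in the frame of tray_square between -0.012 and 0.012 m and y of square_cartridge in the frame of tray_square between -0.012 and 0.012 m and z of square_cartridge in the frame of tray_square between 0.01 and 0.0146 m and x of small_cartridge in the frame of tray_small between -0.012 and 0.012 m and y of small_cartridge in the frame of tray_small between -0.012 and 0.012 m and z of small_cartridge in the frame of tray_small between 0.01 and 0.0146 m); the robot touches nothing.
It fails at once if the mug is moved more than 15 mm or tipped (distance of mug from where it was at the start of the episode above 0.015 m or angle between mug's own z axis and vertical above 0.25 rad).
It fails at once if the figurine is moved more than 15 mm or tipped (distance of figurine from where it was at the start of the episode above 0.015 m or angle between figurine's own z axis and vertical above 0.25 rad).
It also fails if it takes over 125 s, if anything falls off the work surface, if the arm or the gripper's body presses on something with over 40 N, if the wrist force passes 120 N, or if a joint passes its speed limit or range.

## Working session

There is one attempt and no reset: what is moved stays moved. The work goes in short steps, Python scripts to look and compute and a tool call to move; the robot and the scene stay as the last step left them, time stands still between calls to the robot, and variables do not carry over. Pictures are saved under pics/ and viewed, at most 14 in all, crops included, and the job is handed in when it is done.

Besides the shell and the picture viewer there is one more tool, called after "Request:" as a command line: name --argument value ..., lists and objects as JSON in quotes. arm_command: Moves the arm, as the interface text tells. Its arguments: {"type":"object","properties":{"targets":{"type":"array"},"claw":{"type":"number"},"newtons":{"type":"number"}},"required":["targets"]}

```bash
mkdir -p pics
python3 - <<'E'
from rig import status, eyes, bot
import cv2
for n in ("top","side"):
    cv2.imwrite(f"pics/{n}0.png",eyes.read_camera(n)[:,:,::-1]); print(n,eyes.calibration(n))
print(status.get_obs(), bot.hold_point_z)
E
```

```text
top {'fov_y': 51.86997933994583, 'cx': 314.21115395247284, 'cy': 192.65429409290698, 'R': array([[ 8.75143373e-03, -9.99961635e-01, -3.74794792e-04],
       [-9.79203743e-01, -8.49379107e-03, -2.02701470e-01],
       [ 2.02690510e-01,  2.14092895e-03, -9.79240509e-01]]), 't': array([-0.01401893,  0.62145367,  1.14765357])}
side {'fov_y': 44.90715805870883, 'cx': 316.7317748672225, 'cy': 197.66193780731348, 'R': array([[-0.83342963, -0.55260316, -0.00498011],
       [-0.35815425,  0.54698314, -0.75666041],
       [ 0.42085697, -0.62883956, -0.65378912]]), 't': array([0.50425147, 0.26995427, 1.19279302])}
{'time_s': 0.1, 'joint_pos': array([ 1.14343374,  0.33278735, -0.06469489,  1.46081324,  0.02162882,
        1.34990268, -0.08852093]), 'dq': array([-0.00033997, -0.00059994,  0.00026053, -0.00270681, -0.00131803,
        0.00018279,  0.00022252]), 'joint_efforts': array([ 1.61213684e-03, -6.24547648e+01,  2.47800857e-02, -3.90714669e+01,
       -6.14055851e-02,  3.66337539e-02,  5.08134804e-05]), 'position': array([ 0.24598261, -0.57420334,  0.22186787]), 'tool_rot': array([-3.07632917e+00, -6.31231318e-01,  5.10965898e-04]), 'contact_force': array([-0.15386888,  1.34746805, -0.43360954]), 'ft_torque': array([-0.00666587,  0.01750106, -0.0386532 ]), 'finger_force': 0.0, 'opening': 0.0870675138297642} 0.0187
```

View pics/top0.png

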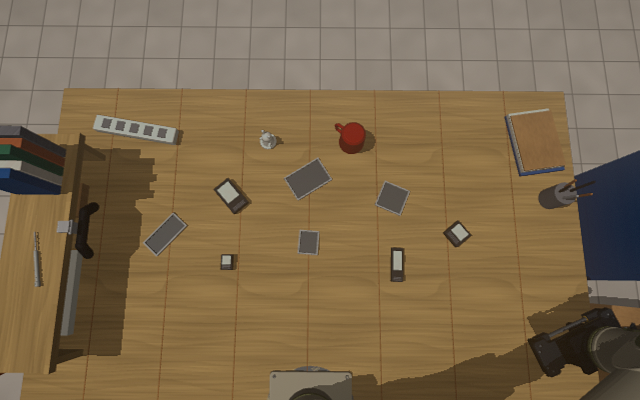

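View pics/side0.png

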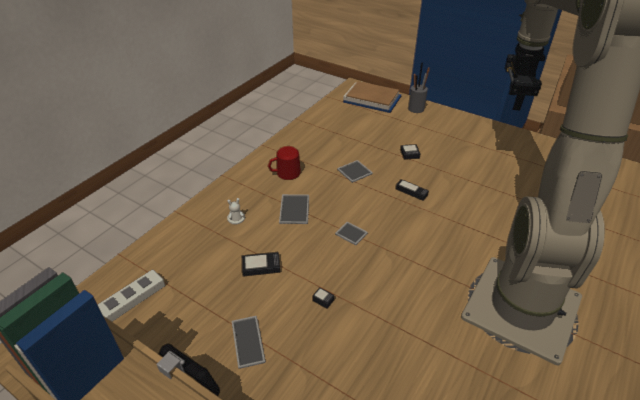

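The top view shows the wide cartridge at (231,195), square at (457,234), narrow at (397,264) and small at (227,262). Trays: wide (308,179), square (393,198), narrow (166,234), small (309,242). The mug is at (352,138) and the figurine at (268,140). The side view agrees.

```bash
cat > h.py <<'E'
import numpy as np, cv2
from rig import status, eyes, bot
def H(cam,z,s=1000.,x1=0.9,y1=0.5):
    "pixel<-bird's eye (col=(y1-y)*s,row=(x1-x)*s) on plane z"
    c=eyes.calibration(cam); f=200/np.tan(np.radians(c['fov_y']/2))
    K=np.array([[f,0,c['cx']],[0,f,c['cy']],[0,0,1]])
    R=np.array(c['R']);t=np.array(c['t'])
    P=K@np.c_[R[:,0],R[:,1],R[:,2]*z+t]
    return P@np.array([[0,-1/s,x1],[-1/s,0,y1],[0,0,1]])
def bird(img,cam,z,w=1000,h=600):
    return cv2.warpPerspective(img,H(cam,z),(w,h),flags=cv2.INTER_CUBIC|cv2.WARP_INVERSE_MAP)
E
python3 - <<'E'
from h import *
im={n:cv2.imread(f"pics/{n}0.png") for n in("top","side")}
px=dict(wide=(231,195),square=(457,234),narrow=(397,264),small=(227,262),twide=(308,179),tsquare=(393,198),tnarrow=(166,234),tsmall=(309,242))
rows=[]
for k,p in px.items():
    z=.006 if k[0]=='t' else .022
    q=cv2.perspectiveTransform(np.float32([[p]]),np.linalg.inv(H('top',z)))[0,0]
    tiles=[]
    for n in im:
        b=bird(im[n],n,z); x,y=q.astype(int); t=b[max(0,y-75):y+75,max(0,x-75):x+75].copy()
        ox,oy=max(0,x-75),max(0,y-75)
        lab=cv2.cvtColor(t,cv2.COLOR_BGR2LAB).astype(int)
        m=(lab[...,2]<136).astype(np.uint8)
        cs,_=cv2.findContours(m,cv2.RETR_EXTERNAL,2)
        c=max(cs,key=cv2.contourArea);r=cv2.minAreaRect(c)
        (cx,cy),(w,h),a=r
        print(k,n,"x %.4f y %.4f"%(.9-(cy+oy)/1e3,.5-(cx+ox)/1e3),"size %.0f %.0f"%(w,h),"long-axis img ang %.1f"%(a if w>h else a+90))
        cv2.drawContours(t,[np.int32(cv2.boxPoints(r))],0,(0,255,0),1)
        tiles.append(cv2.copyMakeBorder(t,0,150-t.shape[0],0,150-t.shape[1],0))
    rows.append(np.vstack(tiles))
cv2.imwrite("pics/t1.png",np.vstack([np.hstack(rows[:4]),np.hstack(rows[4:])]))
E
```

```text
wide top x 0.6191 y 0.2462 size 100 55 long-axis img ang 48.4
wide side x 0.6133 y 0.2551 size 98 72 long-axis img ang 48.7
square top x 0.4992 y -0.4213 size 42 32 long-axis img ang 19.4
square side x 0.5028 y -0.4229 size 61 80 long-axis img ang 143.1
narrow top x 0.4260 y -0.2530 size 76 32 long-axis img ang 90.0
narrow side x 0.4118 y -0.2405 size 53 102 long-axis img ang 91.5
small top x 0.4200 y 0.2495 size 42 31 long-axis img ang 90.0
small side x 0.4155 y 0.2580 size 49 42 long-axis img ang 90.0
twide top x 0.6786 y 0.0126 size 84 126 long-axis img ang 147.6
twide side x 0.6759 y 0.0166 size 84 128 long-axis img ang 147.8
tsquare top x 0.6201 y -0.2481 size 84 84 long-axis img ang 112.9
tsquare side x 0.6177 y -0.2443 size 86 87 long-axis img ang 113.2
tnarrow top x 0.5025 y 0.4427 size 60 126 long-axis img ang 131.9
tnarrow side x 0.5006 y 0.4466 size 60 128 long-axis img ang 132.1
tsmall top x 0.4820 y 0.0084 size 59 71 long-axis img ang 94.1
tsmall side x 0.4794 y 0.0123 size 62 73 long-axis img ang 93.8
```

View pics/t1.png

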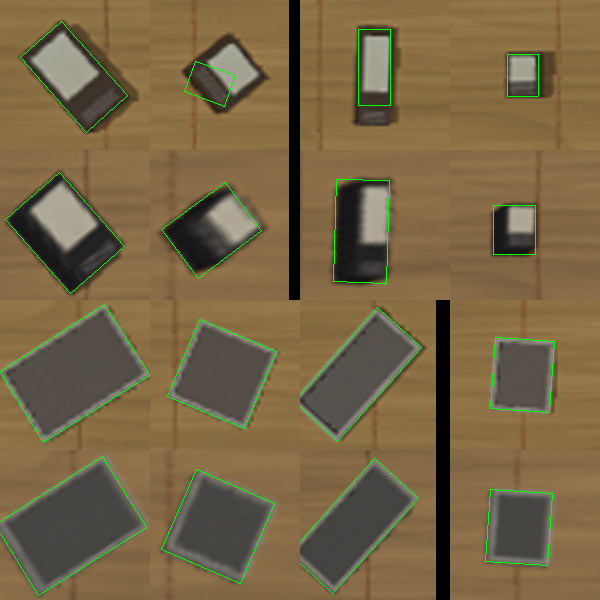

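Trays fit cleanly (sizes match in both views). For the cartridges I'll fit a 3D box silhouette.

```bash
cat > fit.py <<'E'
from h import *
from scipy.optimize import minimize
SZ=dict(wide=(.1,.058),narrow=(.1,.034),square=(.058,.058),small=(.046,.034))
S=4
def proj(cam,X):
    c=eyes.calibration(cam); f=200/np.tan(np.radians(c['fov_y']/2))
    p=(np.array(c['R'])@np.asarray(X).T).T+c['t']
    return p[:,:2]/p[:,2:]*f+[c['cx'],c['cy']]
def box(k,x,y,a,z0=0.):
    l,w=SZ[k]; c,s=np.cos(a),np.sin(a)
    return np.array([[x+c*u*l/2-s*v*w/2,y+s*u*l/2+c*v*w/2,z] for z in(z0,z0+.022) for u,v in((1,1),(1,-1),(-1,-1),(-1,1))])
def fit(img,cam,k,g,LT=62,z0=0.):
    "fit of the box silhouette; g=(x,y,yaw); returns fit, IoU, overlay"
    p0=proj(cam,box(k,*g,z0)).mean(0).astype(int)-32
    roi=cv2.resize(img[p0[1]:p0[1]+64,p0[0]:p0[0]+64],None,fx=S,fy=S,interpolation=cv2.INTER_CUBIC)
    lab=cv2.cvtColor(roi,cv2.COLOR_BGR2LAB)
    m=((lab[...,2]<136)|(lab[...,0]<LT)).astype(np.uint8)
    n,L,st,_=cv2.connectedComponentsWithStats(m); m=(L==1+st[1:,4].argmax()).astype(np.uint8)
    def hull(q): return cv2.convexHull(np.float32((proj(cam,box(k,q[0],q[1],q[2],z0))-p0+.5)*S-.5))
    def cost(d):
        q=np.array(g)+np.array(d)*[.01,.01,.2]; M=np.zeros_like(m); cv2.fillConvexPoly(M,np.int32(hull(q)*16),1,shift=4)
        return -(M&m).sum()/(M|m).sum()
    r=min((minimize(cost,[a,b,c],method='Nelder-Mead',options=dict(initial_simplex=np.array([a,b,c])+np.vstack([np.zeros(3),np.eye(3)*.8])))
        for a in(-.5,.5) for b in(-.5,.5) for c in(-.5,.5)),key=lambda r:r.fun)
    q=np.array(g)+r.x*[.01,.01,.2]
    o=roi.copy(); cv2.polylines(o,[np.int32(hull(q))],1,(0,255,0)); cv2.drawContours(o,cv2.findContours(m,0,2)[0],-1,(0,0,255))
    return q,-r.fun,o
E
python3 - <<'E'
from fit import *
G=dict(wide=(.617,.25,np.radians(-138+180)),square=(.499,-.42,np.radians(-40)),narrow=(.414,-.25,0.),small=(.42,.25,0.))
rows=[]
for n in("top","side"):
    im=cv2.imread(f"pics/{n}0.png"); r=[]
    for k,g in G.items():
        q,i,o=fit(im,n,k,g,55 if n=='top' else 45); print(n,k,q.round(4),np.degrees(q[2]).round(1),"IoU",round(i,3)); r.append(o[:,:200] if 0 else cv2.resize(o,(200,200)))
    rows.append(np.hstack(r))
cv2.imwrite("pics/t2.png",np.vstack(rows))
for n in("top","side"):
    c=eyes.calibration(n); print(n,"cam at",-np.array(c['R']).T@c['t'])
E
```

```text
top wide [0.5587 0.2743 0.8464] 48.5 IoU -0.0
top square [ 0.4407 -0.3957 -0.3715] -21.3 IoU -0.0
top narrow [ 0.3559 -0.2122  0.0442] 2.5 IoU -0.0fit.py:22: RuntimeWarning: overflow encountered in scalar negative
  return -(M&m).sum()/(M|m).sum()
Traceback (most recent call last):
  File "fit.py", line 23, in fit
    r=min((minimize(cost,[a,b,c],method='Nelder-Mead',options=dict(initial_simplex=np.array([a,b,c])+np.vstack([np.zeros(3),np.eye(3)*.8])))
  File "fit.py", line 23, in <genexpr>
    r=min((minimize(cost,[a,b,c],method='Nelder-Mead',options=dict(initial_simplex=np.array([a,b,c])+np.vstack([np.zeros(3),np.eye(3)*.8])))
           ~~~~~~~~^^^^^^^^^^^^^^^^^^^^^^^^^^^^^^^^^^^^^^^^^^^^^^^^^^^^^^^^^^^^^^^^^^^^^^^^^^^^^^^^^^^^^^^^^^^^^^^^^^^^^^^^^^^^^^^^^^^^^^^^^
  File "fit.py", line 21, in cost
    q=np.array(g)+np.array(d)*[.01,.01,.2]; M=np.zeros_like(m); cv2.fillConvexPoly(M,np.int32(hull(q)*16),1,shift=4)
                                                                                              ~~~~^^^
  File "fit.py", line 19, in hull
    def hull(q): return cv2.convexHull(np.float32((proj(cam,box(k,q[0],q[1],q[2],z0))-p0+.5)*S-.5))
                                                   ~~~~^^^^^^^^^^^^^^^^^^^^^^^^^^^^^^
  File "fit.py", line 6, in proj
    c=eyes.calibration(cam); f=200/np.tan(np.radians(c['fov_y']/2))
ValueError: time passes only in moves, steps and waits
```

```bash
sed -i 's/return -(M&m).sum()/return -float((M\&m).sum())/' fit.py
sed -i 's/eyes.calibration(cam)/CAL(cam)/' fit.py h.py
sed -i '2a from functools import lru_cache\n@lru_cache\ndef CAL(n): return eyes.calibration(n)' h.py
cat > run.py <<'E'
from fit import *
G=dict(wide=(.617,.25,np.radians(-138+180)),square=(.499,-.42,np.radians(-40)),narrow=(.414,-.25,0.),small=(.42,.25,0.))
rows=[]
for n in("top","side"):
    im=cv2.imread(f"pics/{n}0.png"); r=[]
    for k,g in G.items():
        q,i,o=fit(im,n,k,g,55 if n=='top' else 45); print(n,k,q.round(4),np.degrees(q[2]).round(1),"IoU",round(i,3)); r.append(cv2.resize(o,(200,200)))
    rows.append(np.hstack(r))
cv2.imwrite("pics/t2.png",np.vstack(rows))
E
python3 run.py
```

```text
top wide [0.6201 0.2463 0.7248] 41.5 IoU 0.537
top square [ 0.5107 -0.4387 -0.9126] -52.3 IoU 0.555
top narrow [ 0.4172 -0.2544 -0.0293] -1.7 IoU 0.481
top small [0.421  0.2481 0.005 ] 0.3 IoU 0.618
side wide [0.6217 0.2463 0.7034] 40.3 IoU 0.604
side square [ 0.5096 -0.4389 -1.0477] -60.0 IoU 0.6
side narrow [ 0.4182 -0.2546 -0.1289] -7.4 IoU 0.602
side small [0.4194 0.2507 0.1703] 9.8 IoU 0.594
```

View pics/t2.png

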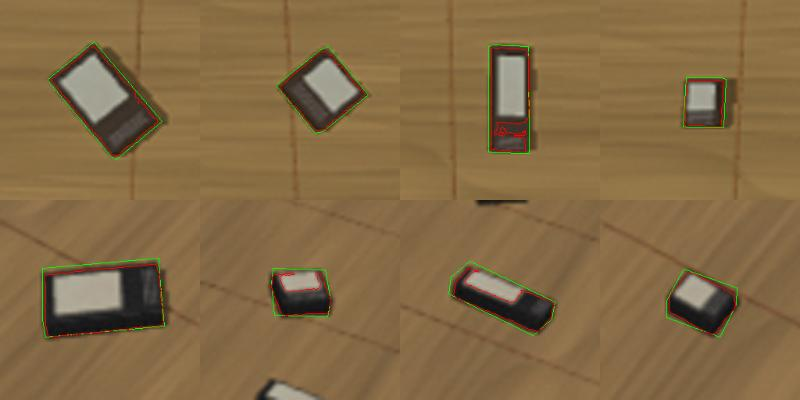

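```bash
sed -i 's/^    def hull/    cv2.fillConvexPoly(m,cv2.convexHull(cv2.findNonZero(m)),1)\n    def hull/' fit.py; python3 run.py
```

```text
top wide [0.6201 0.2457 0.7243] 41.5 IoU 0.933
top square [ 0.5107 -0.4391 -0.922 ] -52.8 IoU 0.907
top narrow [ 0.4185 -0.2554 -0.0332] -1.9 IoU 0.896
top small [0.4218 0.2482 0.0089] 0.5 IoU 0.866
side wide [0.6215 0.2464 0.7257] 41.6 IoU 0.912
side square [ 0.5092 -0.4381 -1.0303] -59.0 IoU 0.848
side narrow [ 0.4181 -0.2547 -0.1066] -6.1 IoU 0.848
side small [0.4205 0.2504 0.1155] 6.6 IoU 0.839
```

View pics/t2.png

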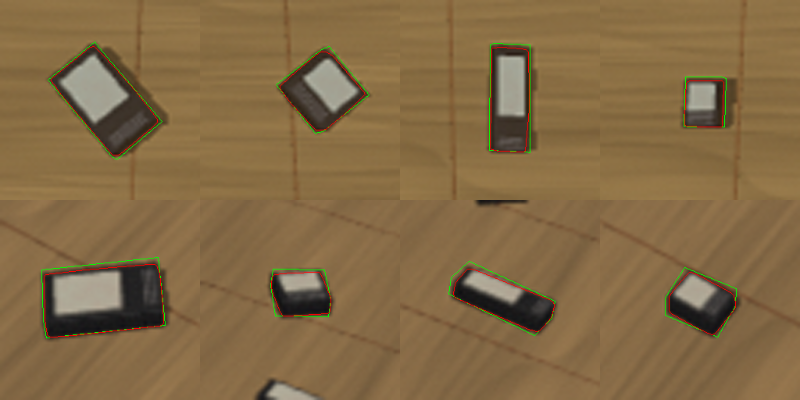

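Estimates (m, deg):

| Item | Cartridge x, y, yaw | Tray x, y, yaw |
|---|---|---|
| wide | .6205, .246, 41.5 | .6775, .0145, 122.3 |
| square | .510, -.4385, 37.2 | .619, -.246, 67 |
| narrow | .418, -.255, -2 | .5015, .4446, 138 |
| small | .421, .249, 0.5 | .481, .0105, -4 |

The square goes first. The grip is with the TCP about 8 mm up, so the fingertips clear the lip when placing.

Request:
arm_command --targets '[{"travel":[0.165,0.085,-0.088],"roll":0.061},{"travel":[0.165,0.085,-0.088],"roll":0.061},{"travel":[0.165,0.085,-0.088],"roll":0.061},{"travel":[0.165,0.085,-0.088],"roll":0.061},{"travel":[0.165,0.085,-0.088],"roll":0.061},{"travel":[0.165,0.085,-0.088],"roll":0.061},{"travel":[0.165,0.085,-0.088],"roll":0.061},{"travel":[0.165,0.085,-0.088],"roll":0.061},{"travel":[0,0,0],"roll":0},{"travel":[0,0,0],"roll":0}]' --claw 1 --newtons 15

```text
time_s: 1.35
position: [0.5094, -0.4391, 0.0816]
tool_rot: [-2.978, -1.0, 0.001]
contact_force: [-0.9, -0.0, -0.6]
opening: 0.087
finger_force: 0.0
```

Request:
arm_command --targets '[{"travel":[0,0,-0.12],"roll":0},{"travel":[0,0,-0.12],"roll":0},{"travel":[0,0,-0.08],"roll":0},{"travel":[0,0,-0.047],"roll":0},{"travel":[0,0,0],"roll":0},{"travel":[0,0,0],"roll":0}]'

```text
time_s: 2.1
position: [0.5106, -0.4389, 0.0093]
tool_rot: [2.977, 1.001, 0.001]
contact_force: [-0.4, 0.5, 0.3]
opening: 0.0871
finger_force: 0.0
```

Request:
arm_command --targets '[{"travel":[0,0,0]},{"travel":[0,0,0]},{"travel":[0,0,0]},{"travel":[0,0,0]},{"travel":[0,0,0]},{"travel":[0,0,0]}]' --claw 0

```text
invalid input
```

Request:
arm_command --targets '[{"travel":[0,0,0],"roll":0},{"travel":[0,0,0],"roll":0},{"travel":[0,0,0],"roll":0},{"travel":[0,0,0],"roll":0},{"travel":[0,0,0],"roll":0},{"travel":[0,0,0],"roll":0}]' --claw 0

```text
time_s: 2.85
position: [0.5102, -0.4384, 0.0084]
tool_rot: [-2.978, -1.001, -0.0]
contact_force: [-0.9, 2.1, 1.6]
opening: 0.058
finger_force: 14.9
```

Request:
arm_command --targets '[{"travel":[0,0,0.08],"roll":0},{"travel":[0,0,0.12],"roll":0},{"travel":[0,0,0.12],"roll":0},{"travel":[0.068,0.12,0],"roll":0.13},{"travel":[0.068,0.12,0],"roll":0.13},{"travel":[0.068,0.12,0],"roll":0.13},{"travel":[0.068,0.12,0],"roll":0.13},{"travel":[0.068,0.12,0],"roll":0.13},{"travel":[0.068,0.12,0],"roll":0.13},{"travel":[0.068,0.12,0],"roll":0.13},{"travel":[0.068,0.12,0],"roll":0.13},{"travel":[0,0,-0.12],"roll":0},{"travel":[0,0,-0.08],"roll":0},{"travel":[0,0,0],"roll":0},{"travel":[0,0,0],"roll":0}]'

```text
time_s: 4.72
position: [0.6193, -0.2469, 0.033]
tool_rot: [2.62, 1.732, 0.001]
contact_force: [0.2, -0.1, -0.2]
opening: 0.0583
finger_force: 14.9
```

Run:
```python
from h import *
t=[]
for n in("top","side"):
    im=eyes.read_camera(n)[:,:,::-1]; cv2.imwrite(f"pics/{n}1.png",im)
    t.append(cv2.resize(bird(im,n,.03)[205:355,670:820],(400,400)))
cv2.imwrite("pics/t3.png",np.hstack(t))
```

```text
(no output)
```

View pics/t3.png

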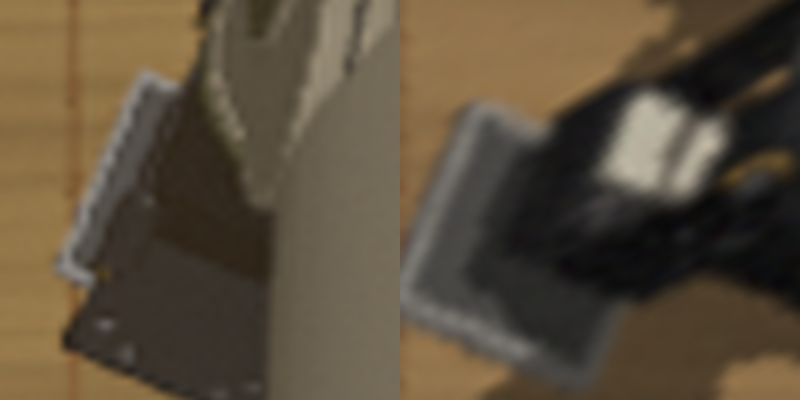

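The side view shows the cartridge held above the square tray and yaw-aligned; the top view is blocked by the arm. Lowering and releasing.

Request:
arm_command --targets '[{"travel":[0,0,-0.04],"roll":0},{"travel":[0,0,-0.04],"roll":0},{"travel":[0,0,-0.03],"roll":0},{"travel":[0,0,0],"roll":0},{"travel":[0,0,0],"roll":0},{"travel":[0,0,0],"roll":0}]'

```text
time_s: 5.58
position: [0.619, -0.2465, 0.0103]
tool_rot: [2.62, 1.733, 0.0]
contact_force: [0.6, 0.4, -1.0]
opening: 0.0579
finger_force: 15.0
```

Request:
arm_command --targets '[{"travel":[0,0,0],"roll":0},{"travel":[0,0,0],"roll":0},{"travel":[0,0,0],"roll":0},{"travel":[0,0,0.06],"roll":0},{"travel":[0,0,0.12],"roll":0},{"travel":[0,0,0.2],"roll":0},{"travel":[0,0,0],"roll":0},{"travel":[0,0,0],"roll":0}]' --claw 0.9

```text
time_s: 6.58
position: [0.6189, -0.2466, 0.0867]
tool_rot: [2.62, 1.733, 0.0]
contact_force: [0.1, -0.2, -0.7]
opening: 0.0781
finger_force: 0.0
```

Request:
arm_command --targets '[{"travel":[-0.1005,-0.004,0],"roll":-0.2405},{"travel":[-0.1005,-0.004,0],"roll":-0.2405},{"travel":[-0.1005,-0.004,0],"roll":-0.2405},{"travel":[-0.1005,-0.004,0],"roll":-0.2405},{"travel":[-0.1005,-0.004,0],"roll":-0.2405},{"travel":[-0.1005,-0.004,0],"roll":-0.2405},{"travel":[-0.1005,-0.004,0],"roll":-0.2405},{"travel":[-0.1005,-0.004,0],"roll":-0.2405},{"travel":[-0.1005,-0.004,0],"roll":-0.2405},{"travel":[-0.1005,-0.004,0],"roll":-0.2405},{"travel":[0,0,-0.12],"roll":0},{"travel":[0,0,-0.08],"roll":0},{"travel":[0,0,0],"roll":0},{"travel":[0,0,0],"roll":0}]'

```text
time_s: 8.32
position: [0.4183, -0.2545, 0.0466]
tool_rot: [-3.141, 0.052, -0.0]
contact_force: [0.0, 0.7, -0.9]
opening: 0.0785
finger_force: 0.0
```

Run:
```python
from h import *
t=[]
im=eyes.read_camera("side")[:,:,::-1]
t=[cv2.resize(im[120:240,300:460],(480,360))]
im=eyes.read_camera("top")[:,:,::-1]
t.append(cv2.resize(im[170:300,340:450],(305,360)))
cv2.imwrite("pics/t4.png",np.hstack(t))
```

```text
(no output)
```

View pics/t4.png

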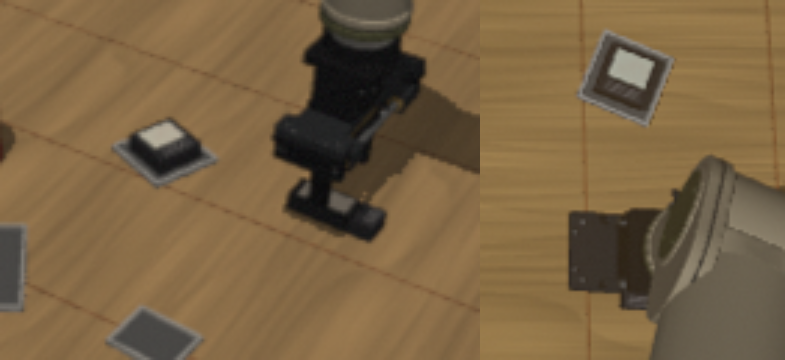

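The square lies centred inside its lip, and the gripper straddles the narrow cartridge near its middle. Descending to grip.

Request:
arm_command --targets '[{"travel":[0,0,-0.1],"roll":0},{"travel":[0,0,-0.06],"roll":0},{"travel":[0,0,-0.032],"roll":0},{"travel":[0,0,0],"roll":0},{"travel":[0,0,0],"roll":0}]'

```text
time_s: 9.05
position: [0.4183, -0.2547, 0.0084]
tool_rot: [3.141, -0.053, 0.001]
contact_force: [-0.8, 1.7, 0.4]
opening: 0.0782
finger_force: 0.0
```

Request:
arm_command --targets '[{"travel":[0,0,0],"roll":0},{"travel":[0,0,0],"roll":0},{"travel":[0,0,0],"roll":0},{"travel":[0,0,0],"roll":0},{"travel":[0,0,0],"roll":0},{"travel":[0,0,0],"roll":0},{"travel":[0,0,0],"roll":0},{"travel":[0,0,0.1],"roll":0},{"travel":[0,0,0.2],"roll":0},{"travel":[0,0,0.2],"roll":0},{"travel":[0,0,0],"roll":0}]' --claw 0

```text
time_s: 10.42
position: [0.4197, -0.2555, 0.1109]
tool_rot: [3.138, -0.053, 0.008]
contact_force: [0.8, 0.4, -1.3]
opening: 0.0338
finger_force: 15.0
```

Request:
arm_command --targets '[{"travel":[0.042,0.175,0],"roll":0.244},{"travel":[0.042,0.175,0],"roll":0.244},{"travel":[0.042,0.175,0],"roll":0.244},{"travel":[0.042,0.175,0],"roll":0.244},{"travel":[0.042,0.175,0],"roll":0.244},{"travel":[0.042,0.175,0],"roll":0.244},{"travel":[0.042,0.175,0],"roll":0.244},{"travel":[0.042,0.175,0],"roll":0.244},{"travel":[0.042,0.175,0],"roll":0.244},{"travel":[0.042,0.175,0],"roll":0.244},{"travel":[0,0.175,0],"roll":0.244},{"travel":[0,0.175,0],"roll":0.244},{"travel":[0,0.175,0],"roll":0.244},{"travel":[0,0.175,0],"roll":0.244},{"travel":[0,0.175,0],"roll":0.244},{"travel":[0,0.175,0],"roll":0.244},{"travel":[0,0.175,0],"roll":0.244},{"travel":[0,0.175,0],"roll":0.244},{"travel":[0,0.175,0],"roll":0.244},{"travel":[0,0.175,0],"roll":0.244}]'

```text
time_s: 12.92
position: [0.5016, 0.4462, 0.1065]
tool_rot: [-1.123, -2.933, 0.002]
contact_force: [0.1, 0.6, 0.3]
opening: 0.0336
finger_force: 15.0
```

Request:
arm_command --targets '[{"travel":[0,0,-0.2],"roll":0},{"travel":[0,0,-0.17],"roll":0},{"travel":[0,0,0],"roll":0},{"travel":[0,0,0],"roll":0}]'

```text
time_s: 13.42
position: [0.5021, 0.446, 0.0349]
tool_rot: [-1.129, -2.932, -0.002]
contact_force: [-0.6, 1.0, 0.4]
opening: 0.034
finger_force: 15.0
```

Run:
```python
from h import *
im=eyes.read_camera("side")[:,:,::-1]
t=[cv2.resize(im[270:400,170:330],(443,360))]
im=eyes.read_camera("top")[:,:,::-1]
t.append(cv2.resize(im[180:290,110:220],(350,360)))
cv2.imwrite("pics/t5.png",np.hstack(t)); print(status.get_obs()['joint_pos'].round(2))
```

```text
[-0.26  0.72 -0.76  1.48  0.52  1.15 -0.28]
```

View pics/t5.png

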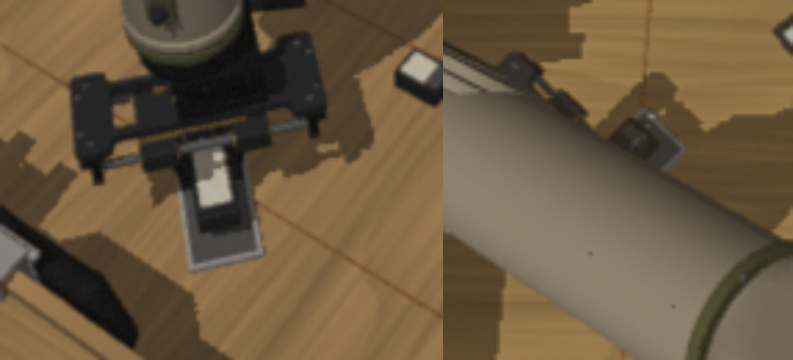

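The narrow cartridge hangs aligned above its tray in the side view, laterally centred. Lowering and releasing.

Request:
arm_command --targets '[{"travel":[0,-0.007,-0.05],"roll":0},{"travel":[0,0,-0.04],"roll":0},{"travel":[0,0,-0.03],"roll":0},{"travel":[0,0,0],"roll":0},{"travel":[0,0,0],"roll":0},{"travel":[0,0,0],"roll":0}]'

```text
time_s: 14.28
position: [0.502, 0.4441, 0.0099]
tool_rot: [-1.129, -2.932, -0.0]
contact_force: [0.2, -0.4, -0.9]
opening: 0.0338
finger_force: 15.0
```

Request:
arm_command --targets '[{"travel":[0,0,0],"roll":0},{"travel":[0,0,0],"roll":0},{"travel":[0,0,0],"roll":0},{"travel":[0,0,0],"roll":0},{"travel":[0,0,0.06],"roll":0},{"travel":[0,0,0.12],"roll":0},{"travel":[0,0,0.2],"roll":0},{"travel":[0,0,0.1],"roll":0},{"travel":[0,0,0],"roll":0}]' --claw 1

```text
time_s: 15.4
position: [0.5027, 0.4449, 0.1084]
tool_rot: [1.129, 2.93, 0.005]
contact_force: [-1.0, -0.2, -0.1]
opening: 0.087
finger_force: 0.0
```

Request:
arm_command --targets '[{"travel":[0.0423,-0.0708,0],"roll":-0.2404},{"travel":[0.0423,-0.0708,0],"roll":-0.2404},{"travel":[0.0423,-0.0708,0],"roll":-0.2404},{"travel":[0.0423,-0.0708,0],"roll":-0.2404},{"travel":[0.0423,-0.0708,0],"roll":-0.2404},{"travel":[0.0423,-0.0708,0],"roll":-0.2404},{"travel":[0.0423,-0.0708,0],"roll":-0.2404},{"travel":[0.0423,-0.0708,0],"roll":-0.2404},{"travel":[0.0423,-0.0708,0],"roll":-0.2404},{"travel":[0.0423,-0.0708,0],"roll":-0.2404},{"travel":[0.0423,-0.0708,0],"roll":-0.2404},{"travel":[0.0423,-0.0708,0],"roll":-0.2404},{"travel":[0.0423,-0.0708,0],"roll":-0.2404},{"travel":[0.0423,-0.0708,0],"roll":-0.2404},{"travel":[0,0,-0.15],"roll":0},{"travel":[0,0,-0.15],"roll":0},{"travel":[0,0,0],"roll":0},{"travel":[0,0,0],"roll":0}]'

```text
time_s: 17.65
position: [0.6206, 0.246, 0.0466]
tool_rot: [-2.938, -1.112, -0.001]
contact_force: [0.1, 0.6, 0.3]
opening: 0.0869
finger_force: 0.0
```

Run:
```python
from h import *
im=eyes.read_camera("side")[:,:,::-1]
t=[cv2.resize(im[160:380,170:340],(417,540))]
im=eyes.read_camera("top")[:,:,::-1]
t.append(cv2.resize(im[160:290,130:270],(375,348)))
t[1]=cv2.copyMakeBorder(t[1],0,192,0,0,0)
cv2.imwrite("pics/t6.png",np.hstack(t))
# mug and figurine footprints (silhouette centroids just for clearance)
print(cv2.perspectiveTransform(np.float32([[[352,142],[268,147]]]),np.linalg.inv(H('top',0.02)))@np.eye(2))
```

```text
[[[625.50036621 106.29799652]
  [362.79241943 124.94220734]]]
```

View pics/t6.png

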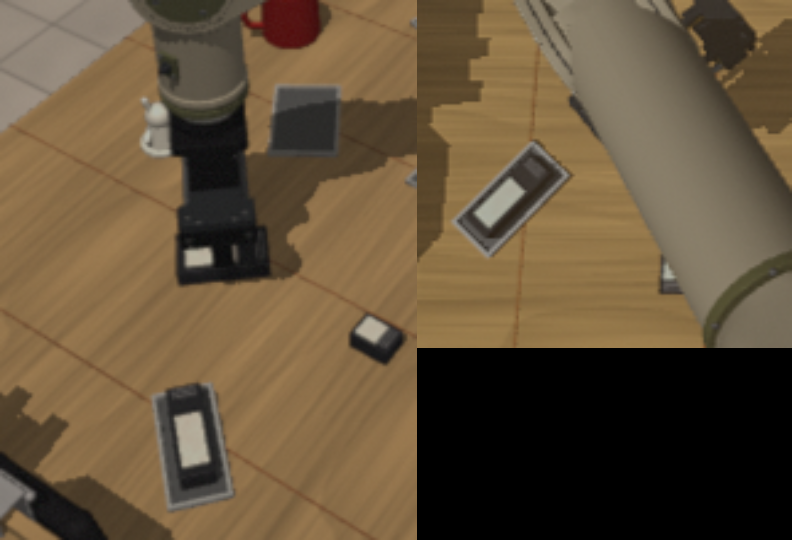

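The narrow cartridge is in its tray, perhaps offset along its length; I'll measure that afterwards. The gripper straddles the wide cartridge, so I'm gripping it. The figurine and mug are well clear.

Request:
arm_command --targets '[{"travel":[0,0,-0.1],"roll":0},{"travel":[0,0,-0.06],"roll":0},{"travel":[0,0,-0.033],"roll":0},{"travel":[0,0,0],"roll":0},{"travel":[0,0,0],"roll":0}]'

```text
time_s: 18.38
position: [0.6207, 0.246, 0.0078]
tool_rot: [-2.938, -1.112, -0.001]
contact_force: [0.3, 0.2, -0.2]
opening: 0.0869
finger_force: 0.0
```

Request:
arm_command --targets '[{"travel":[0,0,0],"roll":0},{"travel":[0,0,0],"roll":0},{"travel":[0,0,0],"roll":0},{"travel":[0,0,0],"roll":0},{"travel":[0,0,0],"roll":0},{"travel":[0,0,0],"roll":0},{"travel":[0,0,0.1],"roll":0},{"travel":[0,0,0.2],"roll":0},{"travel":[0,0,0.2],"roll":0},{"travel":[0,0,0],"roll":0}]' --claw 0

```text
time_s: 19.62
position: [0.6226, 0.2469, 0.1127]
tool_rot: [-2.938, -1.112, -0.012]
contact_force: [0.5, 0.1, -1.4]
opening: 0.058
finger_force: 15.0
```

Run:
```python
from h import *
im=eyes.read_camera("side")[:,:,::-1]; im2=eyes.read_camera("top")[:,:,::-1]
cv2.imwrite("pics/side2.png",im);cv2.imwrite("pics/top2.png",im2)
t=[]
for n,i in(("side",im),("top",im2)):
    # tray-aligned bird's eye, centre at tray estimate, 3 px/mm, plane z
    c=np.array([.5006,.4466] if n=="side" else [.5025,.4427])
    for z in(.006,.024):
        b=bird(i,n,z); q=((.5-c[1])*1e3,(.9-c[0])*1e3)
        M=cv2.getRotationMatrix2D(q,132,2.8); M[:,2]+=np.array([200,120])-q
        t.append(cv2.warpAffine(b,M,(400,240)))
        for u,v in((63,30),(50,17)):
            cv2.rectangle(t[-1],(int(200-2.8*u),int(120-2.8*v)),(int(200+2.8*u),int(120+2.8*v)),(0,255,0) if u==63 else (0,0,255),1)
cv2.imwrite("pics/t7.png",np.vstack([np.hstack(t[:2]),np.hstack(t[2:])]))
```

```text
(no output)
```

View pics/t7.png

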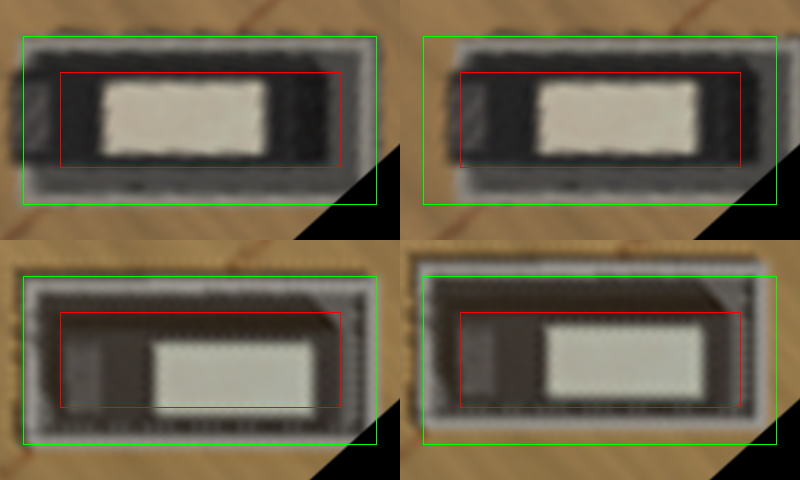

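In the tray-aligned views the narrow cartridge sits flat inside the lip, within about 3 mm of centre. On to the wide one.

Request:
arm_command --targets '[{"travel":[0.0237,-0.0965,0],"roll":0.2353},{"travel":[0.0237,-0.0965,0],"roll":0.2353},{"travel":[0.0237,-0.0965,0],"roll":0.2353},{"travel":[0.0237,-0.0965,0],"roll":0.2353},{"travel":[0.0237,-0.0965,0],"roll":0.2353},{"travel":[0.0237,-0.0965,0],"roll":0.2353},{"travel":[0.0237,-0.0965,0],"roll":0.2353},{"travel":[0.0237,-0.0965,0],"roll":0.2353},{"travel":[0.0237,-0.0965,0],"roll":0.2353},{"travel":[0.0237,-0.0965,0],"roll":0.2353},{"travel":[0.0237,-0.0965,0],"roll":0.2353},{"travel":[0.0237,-0.0965,0],"roll":0.2353},{"travel":[0,0,-0.1],"roll":0},{"travel":[0,0,-0.15],"roll":0},{"travel":[0,0,-0.12],"roll":0},{"travel":[0,0,0],"roll":0},{"travel":[0,0,0],"roll":0},{"travel":[0,0,0],"roll":0}]'

```text
time_s: 21.98
position: [0.6779, 0.0147, 0.0344]
tool_rot: [1.515, 2.751, 0.002]
contact_force: [0.2, 0.3, -0.0]
opening: 0.0579
finger_force: 15.0
```

Run:
```python
from h import *
im=eyes.read_camera("side")[:,:,::-1]
t=[cv2.resize(im[120:280,200:360],(400,400))]
im=eyes.read_camera("top")[:,:,::-1]
t.append(cv2.resize(im[110:250,240:380],(400,400)))
cv2.imwrite("pics/t8.png",np.hstack(t))
```

```text
(no output)
```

View pics/t8.png

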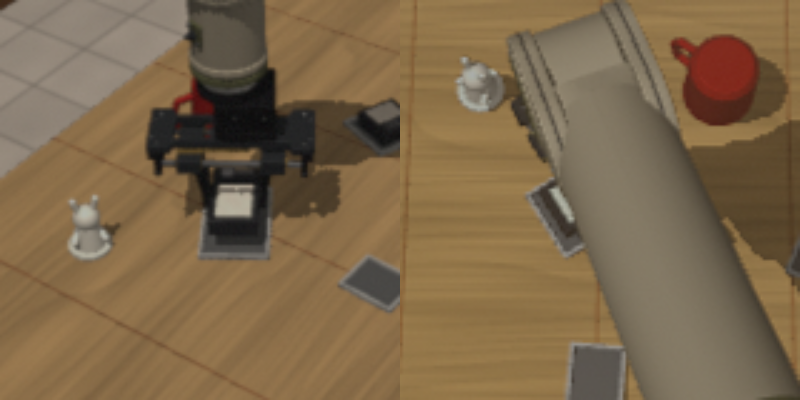

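The wide cartridge hangs centred over its tray, with the mug and figurine clear. Lowering and releasing.

Request:
arm_command --targets '[{"travel":[0,0,-0.05],"roll":0},{"travel":[0,0,-0.04],"roll":0},{"travel":[0,0,-0.03],"roll":0},{"travel":[0,0,0],"roll":0},{"travel":[0,0,0],"roll":0},{"travel":[0,0,0],"roll":0}]'

```text
time_s: 22.82
position: [0.6773, 0.0143, 0.0093]
tool_rot: [-1.515, -2.752, -0.0]
contact_force: [-0.8, -0.1, -1.6]
opening: 0.0579
finger_force: 15.0
```

Request:
arm_command --targets '[{"travel":[0,0,0],"roll":0},{"travel":[0,0,0],"roll":0},{"travel":[0,0,0],"roll":0},{"travel":[0,0,0],"roll":0},{"travel":[0,0,0.06],"roll":0},{"travel":[0,0,0.12],"roll":0},{"travel":[0,0,0.2],"roll":0},{"travel":[0,0,0.1],"roll":0},{"travel":[0,0,0],"roll":0}]' --claw 0.9

```text
time_s: 23.95
position: [0.6784, 0.0144, 0.1078]
tool_rot: [1.513, 2.749, 0.003]
contact_force: [-0.3, 0.2, -0.4]
opening: 0.0786
finger_force: 0.0
```

Request:
arm_command --targets '[{"travel":[-0.128,0.117,0],"roll":-0.111},{"travel":[-0.128,0.117,0],"roll":-0.111},{"travel":[-0.128,0.117,0],"roll":-0.111},{"travel":[-0.128,0.117,0],"roll":-0.111},{"travel":[-0.128,0.117,0],"roll":-0.111},{"travel":[-0.128,0.117,0],"roll":-0.111},{"travel":[-0.128,0.117,0],"roll":-0.111},{"travel":[-0.128,0.117,0],"roll":-0.111},{"travel":[-0.128,0.117,0],"roll":-0.111},{"travel":[-0.128,0.117,0],"roll":-0.111},{"travel":[0,0,-0.15],"roll":0},{"travel":[0,0,-0.15],"roll":0},{"travel":[0,0,0],"roll":0},{"travel":[0,0,0],"roll":0}]'

```text
time_s: 25.7
position: [0.4214, 0.2485, 0.0459]
tool_rot: [-2.211, -2.232, -0.0]
contact_force: [0.3, 0.1, -0.1]
opening: 0.0782
finger_force: 0.0
```

Run:
```python
from h import *
im=eyes.read_camera("side")[:,:,::-1]
t=[cv2.resize(im[170:330,220:380],(400,400))]
im=eyes.read_camera("top")[:,:,::-1]
t.append(cv2.resize(im[140:280,200:340],(400,400)))
cv2.imwrite("pics/t9.png",np.hstack(t))
```

View pics/t9.png

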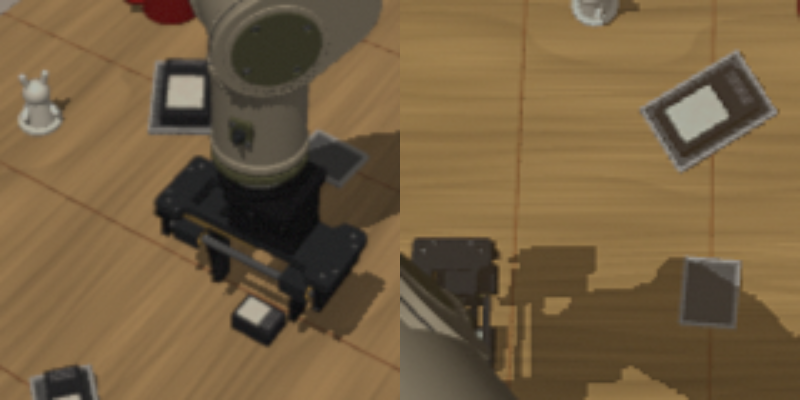

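The wide cartridge sits inside its lip, and the fingers straddle the small cartridge. Gripping.

Request:
arm_command --targets '[{"travel":[0,0,-0.1],"roll":0},{"travel":[0,0,-0.06],"roll":0},{"travel":[0,0,-0.03],"roll":0},{"travel":[0,0,0],"roll":0},{"travel":[0,0,0],"roll":0}]'

```text
time_s: 26.42
position: [0.4216, 0.2485, 0.0079]
tool_rot: [2.211, 2.232, 0.001]
contact_force: [-0.0, 0.6, -0.4]
opening: 0.0782
finger_force: 0.0
```

Request:
arm_command --targets '[{"travel":[0,0,0],"roll":0},{"travel":[0,0,0],"roll":0},{"travel":[0,0,0],"roll":0},{"travel":[0,0,0],"roll":0},{"travel":[0,0,0],"roll":0},{"travel":[0,0,0],"roll":0},{"travel":[0,0,0.1],"roll":0},{"travel":[0,0,0.2],"roll":0},{"travel":[0,0,0],"roll":0}]' --claw 0

```text
time_s: 27.55
position: [0.4232, 0.2496, 0.0711]
tool_rot: [2.209, 2.23, 0.009]
contact_force: [1.1, 0.4, -0.2]
opening: 0.0458
finger_force: 15.0
```

Request:
arm_command --targets '[{"travel":[0.037,-0.149,0],"roll":-0.02},{"travel":[0.037,-0.149,0],"roll":-0.02},{"travel":[0.037,-0.149,0],"roll":-0.02},{"travel":[0.037,-0.149,0],"roll":-0.02},{"travel":[0.037,-0.149,0],"roll":-0.02},{"travel":[0.037,-0.149,0],"roll":-0.02},{"travel":[0.037,-0.149,0],"roll":-0.02},{"travel":[0.037,-0.149,0],"roll":-0.02},{"travel":[0,0,-0.1],"roll":0},{"travel":[0,0,-0.065],"roll":0},{"travel":[0,0,0],"roll":0},{"travel":[0,0,0],"roll":0},{"travel":[0,0,0],"roll":0}]'

```text
time_s: 29.18
position: [0.4809, 0.0101, 0.035]
tool_rot: [2.297, 2.142, 0.001]
contact_force: [0.5, 0.6, -0.9]
opening: 0.0457
finger_force: 15.0
```

Run:
```python
from h import *
im=eyes.read_camera("side")[:,:,::-1]
t=[cv2.resize(im[180:270,300:400],(444,400))]
im=eyes.read_camera("top")[:,:,::-1]
t.append(cv2.resize(im[200:290,260:350],(356,400)))
cv2.imwrite("pics/t10.png",np.hstack(t))
```

```text
(no output)
```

View pics/t10.png

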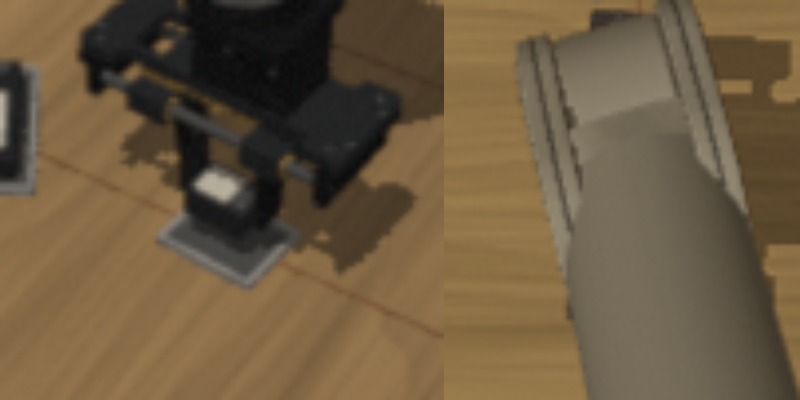

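The small cartridge hangs over its tray, aligned. Lowering, releasing, lifting and moving aside for a final look.

Request:
arm_command --targets '[{"travel":[0,0,-0.05],"roll":0},{"travel":[0,0,-0.04],"roll":0},{"travel":[0,0,-0.032],"roll":0},{"travel":[0,0,0],"roll":0},{"travel":[0,0,0],"roll":0},{"travel":[0,0,0],"roll":0}]'

```text
time_s: 30.02
position: [0.4805, 0.0098, 0.01]
tool_rot: [2.298, 2.142, 0.0]
contact_force: [-0.1, 0.0, -0.6]
opening: 0.046
finger_force: 15.0
```

Request:
arm_command --targets '[{"travel":[0,0,0],"roll":0},{"travel":[0,0,0],"roll":0},{"travel":[0,0,0],"roll":0},{"travel":[0,0,0],"roll":0},{"travel":[0,0,0.06],"roll":0},{"travel":[0,0,0.12],"roll":0},{"travel":[0,0,0.2],"roll":0},{"travel":[0,0,0.2],"roll":0},{"travel":[0,-0.2,0.1],"roll":0},{"travel":[0,-0.2,0],"roll":0},{"travel":[0,-0.2,0],"roll":0},{"travel":[0,-0.2,0],"roll":0},{"travel":[0,-0.2,0],"roll":0},{"travel":[0,-0.2,0],"roll":0},{"travel":[0,-0.2,0],"roll":0},{"travel":[0,-0.2,0],"roll":0},{"travel":[0,-0.2,0],"roll":0},{"travel":[0,-0.2,0],"roll":0},{"travel":[0,0,0],"roll":0},{"travel":[0,0,0],"roll":0}]' --claw 0.9

```text
time_s: 32.52
position: [0.4808, -0.3894, 0.1465]
tool_rot: [-2.298, -2.142, -0.001]
contact_force: [-0.2, 0.2, -0.3]
opening: 0.0783
finger_force: 0.0
```

Run:
```python
from h import *
T=dict(wide=((.6786,.0126),147.7,63,42),square=((.6201,-.2481),113,42,42),narrow=((.5025,.4427),132,63,30),small=((.482,.0084),94,36,30))
D=np.array([-.0024,.0039]); cols=[]
im={n:eyes.read_camera(n)[:,:,::-1] for n in("top","side")}
for k,(c,a,l,w) in T.items():
    col=[]
    for n in im:
        cc=np.array(c)+(D if n=="side" else 0); q=((.5-cc[1])*1e3,(.9-cc[0])*1e3)
        M=cv2.getRotationMatrix2D(q,a,1.45); M[:,2]+=np.array([100,100])-q
        b=cv2.warpAffine(bird(im[n],n,.024),M,(200,200))
        cv2.rectangle(b,(int(100-1.45*(l-13)),int(100-1.45*(w-13))),(int(100+1.45*(l-13)),int(100+1.45*(w-13))),(0,0,255),1)
        col.append(b)
    cols.append(np.vstack(col))
cv2.imwrite("pics/t11.png",np.hstack(cols))
```

```text
(no output)
```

View pics/t11.png

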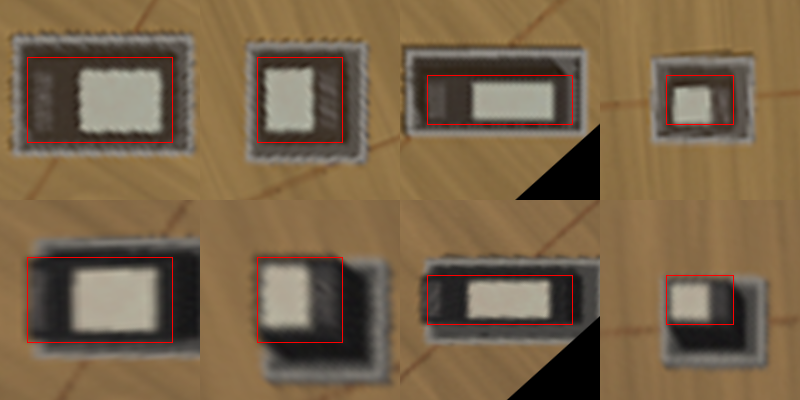

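All four cartridges match the expected outlines (red) to within about 3–4 mm, flat inside the lips in both views. The gripper is open and well away from them.

```bash
python3 -c "
from rig import bot
print(bot.close_job())"
```

```text
the job is handed in; nothing more can be done
None
```

All four cartridges are in their own trays, label up and flat within the lips by the final camera check (within about 4 mm of centre). The gripper is open and clear, the mug and figurine were not touched, and the job was handed in at about 33 s; no verdict came back.

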